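# Try a taper-shank chuck in its socket and drift it out

### The job

A customer wants proof that this second-hand drill chuck takes hold in the socket and comes out again. Lower the chuck's taper shank into the socket in the vice without dropping it, turn it under light pressure until the tang drops into the slot (never force it), press it firmly but not violently home so that it grips by itself, and let go. Then drive the steel drift through the socket's slot, under the tang, until it has wedged the chuck up loose; leave the chuck standing loose in the socket on the drift and the twist drill in its place in the stand.

Things in the scene. Friction and masses are not known exactly. Their poses are not given: they have to be found in the camera images.
- chuck: Drill chuck on a taper shank, in one of the stand's two holes, jaws up; 0.6 kg. Origin: underside of chuck, on its axis; z up. Collar 37 mm wide, 6 mm high under it; shank hangs to 82 mm below, its last 18 mm the tang, 20 x 8.4 mm. Chuck above the origin: 44 mm thick from 12 to 42 mm (grip here), top at 68. Red dabs on its +y and -y sides; the tang's 20 mm width lies within 40 degrees of that line, unmarked.
- vise: Blue drill vice, fixed, jaws 58 mm high, with a steel extension socket (44 mm thick, top 160 mm above the table) clamped upright in it. Origin: on the socket's axis at table height. The slot runs right through the socket along the vice's y axis; the jaws extend 50 mm along y and -y, the vice along x from -108 to 178 mm, lower than 60 mm.
- socket_mouth (a point): Centre of the socket's mouth, 29 mm wide; axes as the vice. The bore narrows to 23 mm, 56 mm down. With the tang in the slot and the taper pressed home the chuck's origin is 14 mm above this point (about 1 mm either way); with the tang across the slot it stands 10 to 12 mm higher. A steady push of 18 to 22 N seats it firmly; under 16 N its grip is too weak; keep below 26 N.
- slot_mid (a point): In the slot on the socket's axis, 10 mm above its floor. The slot is 10 mm wide; its floor lies 88 mm and its top 56 mm below the mouth. With the chuck home the tang's end is 20 mm above the floor, in the same slot; the drift passes underneath it, from either side.
- stand_top (a point): Wooden block, fixed, 80 x 190 mm, 80 mm high, with two 32 mm holes 95 mm apart along its y axis; centre of its top. The chuck's collar rests on the rim of its hole, so the chuck lifts out straight up (90 mm).
- drift: Flat steel wedge, 200 mm long, 8 mm thick, 0.25 kg, standing on its straight edge in a grooved wooden rest (20 mm high, groove 8 mm deep); its head end juts 60 mm out of the rest. Origin: middle of its underside; x points to its tip (100 mm on), z up. Height 12 mm at the tip, rising evenly to 30 mm at 112 mm from the tip, then 30 mm. The last 12 mm at the tip are 5 mm thick.
- drift_tip (a point): Tip of the drift, 6 mm above its underside. It meets the tang when some 35 to 45 mm past the socket's axis, then lifts it about 1 mm for each 6 mm (more at first to break the grip); 80 to 90 mm past leaves the chuck loose, 5 to 7 mm up. Driving it takes 10 to 20 N. It stays where it is left.
- drift_grip (a point): Where to hold the drift: on the head, 165 mm from the tip, 15 mm above the underside; free of the rest, pinch across the 8 mm.
- drift_nose (a point): Point of the drift 30 mm behind its tip, 6 mm above its underside.
- drill: Dark twist drill, 24 mm thick, standing 68 mm out of the other hole of the wooden stand; not wanted. Origin: top of its collar, on its axis; z up.
Mind the look-alikes: they are no part of the job. What is shaped like the chuck but purple or yellow is not meant.

How it is judged:
By the outcome, as a careful person would: the job done as asked, in the order asked, and still so for the second after the job is handed in, with the robot touching nothing.
It also fails if it takes over 72 s, if anything falls off the work surface, if the arm or the gripper's body presses on something with over 40 N, if the wrist force passes 120 N, or if a joint passes its speed limit or range.

### The arm

A 6-joint arm with a two-finger parallel gripper is mounted at the origin on the work surface. World frame = base frame: x ahead of the robot, y to its left, z up, the work surface at z = 0. Lengths are in m, angles in rad, forces in N, time in s.
With the tool pointing down it reaches from about 0.35 to 0.875 m from the base axis. Payload 4.2 kg.
Tool frame: the origin (TCP) lies midway between the tips of the shut fingers; the grasp point (between the pads) lies 19 mm behind it (bot.grip_point_offset is the z of the grasp point in the tool frame, in m); z points along the fingers, y is the line along which they close (so a half turn about z gives the same grasp; the last joint's range is limited). The gripper opens to 87 mm and grips with 3 to 60 N. Pads are 19 mm wide; open, the fingers measure 117 mm over their backs; the gripper's body (75 mm by 190 mm) begins 51 mm behind the grasp point.
Start: joints at [-1.074, 0.385, 0.008, 0, -1.194, -0.259], TCP at [0.147, -0.607, 0.223] pointing down, gripper open.
Joint ranges: [-3.14, 3.14], [-1.21, 2.06], [-1.07, 1.41], [-3.16, 2.05], [-2.99, -0.16], [-3.1, 3.1]. Speed limits (rad/s): [2.79, 2.79, 3.14, 3.14, 3.14, 3.14].

### API

Orientations are given as a 3x3 rotation matrix whose columns are the frame's x, y, z axes.
In Python, from cell import bot, vision gives the robot as it stands.
- The arm moves only by the tool carry_out, never from a script. Its argument "rows" is a list of rows, each a list of 4 numbers: the shift along the world's x, y, z in units of 40 mm (1.0 is 40 mm), then the turn about the world's z in rad. In form: [[tx, ty, tz, roll], ...]. A call has 1 to 8 rows; each row shifts and turns the commanded pose from where the row before left it; what a row does not reach is not made up. A row lasts 1/8 s, in which the tool goes at most 62.5 mm and 10.7 degrees, less where a joint would pass 70% of its speed; a pose out of reach is approached as far as the arm can. A call is refused whole if a number of a shift passes 1 or a number of a turn 0.188, either way. A call with a gripper value outside its range is refused whole. "gripper" is the closure, from 0 (fully open) to 1 (shut), set as the call begins (left out, the last holds). The fingers move at their own pace and stop on an object; "newtons" is the grip in N (left out, the last holds). Time passes only in rows, so rows that do not move let the fingers close. It gives the time, the measured TCP pose, the force, the opening and the grip force at its end, in the units of the state.
- bot.get_obs(): the state, without advancing time (a new reading comes with each control period).
- vision.grab_frame(name): name is "scene" or "top" or "wrist"; returns (picture, depth): 384x512x3 uint8, red, green, blue; 384x512 float32, m along the optical axis (not along the pixel's ray), 0 where there is no reading.
- vision.camera_model(name): a dict with "K" (3x3 intrinsics, pixels), "rvec" (rotation vector, rad) and "tvec" (3), from world to camera coordinates, as OpenCV has them; the wrist camera has in their place "hand_eye" (4x4, takes a point from camera to tool coordinates, whose origin is the TCP and whose axes are the flange's). Camera axes: x right, y down, z forward; pixel columns grow to the right and rows downward; lengths in m; the calibration is good to about 2 mm. A picture is of the moment at which its call begins: read the wrist's pose just before it. camera_model takes no time and is no camera call.
- bot.close_job(): hands the job in; it is judged then, once.
The state is a dict: "time": time; "joint_pos": joint angles; "qd": joint speeds; "tau": joint torques, N m; "eef_pos": TCP position; "orientation": TCP orientation; "wrist_force": force on the tool from outside, world axes, zero at the start; "wrist_torque": the same for the moment, N m; "finger_gap": opening from 0.0 (shut) to 1.0 (fully open); "grip_force": force on a finger pad.
Only numpy, scipy, OpenCV 4.12 (cv2) and the standard library are available. Lean on these libraries where they do the work, as an engineer would, in place of code of your own. Each camera call takes 0.05 s, during which the arm holds its last target. There are 200 camera calls.

## Working session

There is one attempt and no reset: what is moved stays moved. The work goes in short steps, Python scripts to look and compute and a tool call to move; the robot and the scene stay as the last step left them, time stands still between calls to the robot, and variables do not carry over. Pictures are saved under pics/ and viewed, at most 10 in all, crops included, and the job is handed in when it is done.

Besides the shell and the picture viewer there is one more tool, called after "Emit:" by a JSON object that holds its "method" and its "body", one argument or row to a line. carry_out: Moves the arm, as the interface text tells. Its arguments: {"type":"object","properties":{"rows":{"type":"array","items":{"type":"array","items":{"type":"number"}}},"gripper":{"type":"number"},"newtons":{"type":"number"}},"required":["rows"]}

```bash
mkdir -p pics; ls; cat > h.py <<'E'
import numpy as np, cv2
from cell import bot, vision
def cam(name,obs=None):
    m=vision.camera_model(name); K=np.array(m["K"])
    if "rvec" in m:
        R=cv2.Rodrigues(np.array(m["rvec"],float))[0]; t=np.array(m["tvec"],float).ravel()
        return K,R.T,-R.T@t      # cam->world
    H=np.array(m["hand_eye"]); Rw=np.array(obs["orientation"]); p=np.array(obs["eef_pos"])
    return K,Rw@H[:3,:3],Rw@H[:3,3]+p
def shot(name,png=None):
    o=bot.get_obs(); im,d=vision.grab_frame(name)
    K,R,c=cam(name,o)
    v,u=np.mgrid[:384,:512]
    P=np.stack([(u-K[0,2])/K[0,0]*d,(v-K[1,2])/K[1,1]*d,d],-1)@R.T+c
    P[d==0]=np.nan
    if png: cv2.imwrite("pics/"+png,im[:,:,::-1])
    np.savez("last_%s.npz"%name,im=im,P=P,d=d,K=K,R=R,c=c)
    return im,P
E
python3 - <<'E'
from h import *
a,_=shot("scene");b,_=shot("top")
cv2.imwrite("pics/a.png",cv2.resize(np.vstack([a,b])[:,:,::-1],(400,600)) if 0 else cv2.resize(a[:,:,::-1],(800,600)))
cv2.imwrite("pics/b.png",cv2.resize(b[:,:,::-1],(800,600)))
o=bot.get_obs();print(o["eef_pos"],o["orientation"],o["finger_gap"],o["time"])
E
```

```text
pics
[ 0.14710818 -0.60691225  0.22157059] [[-9.71906829e-01 -2.35365339e-01 -5.23083548e-04]
 [-2.35365909e-01  9.71905074e-01  1.84798550e-03]
 [ 7.34358212e-05  1.91918576e-03 -9.99998156e-01]] 1.0020172956512634 0.1
```

View pics/a.png

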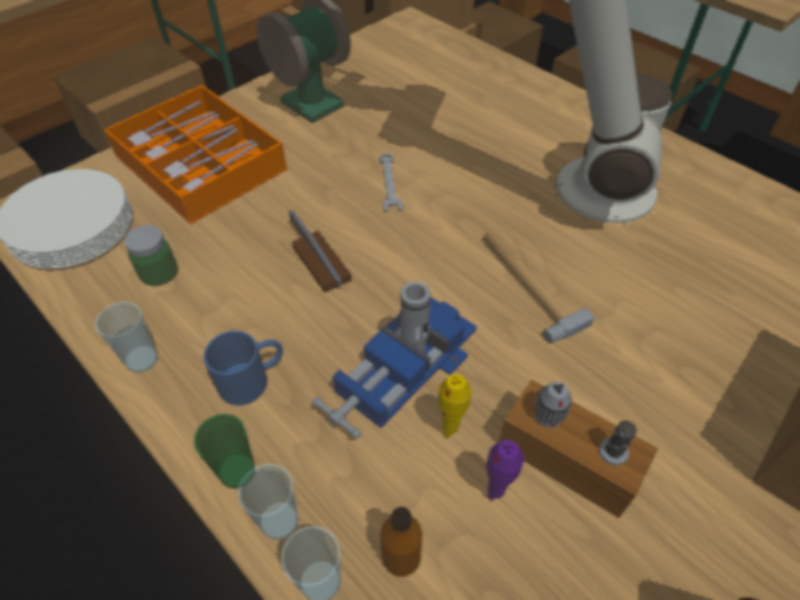

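View pics/b.png

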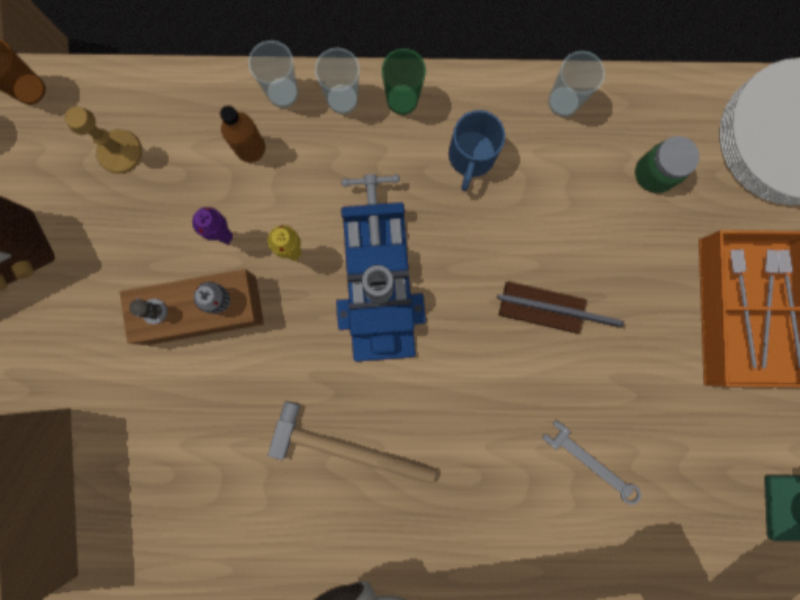

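The scene (800x600) shows three chuck-shaped things in the top view. They are purple (210,222), yellow (285,240), and grey with red dabs in the stand at (210,297); the grey one fits. The drill is at (150,312), the socket at (378,282), and the drift runs from its tip at (500,297) to its head at (622,324).

```bash
python3 - <<'E'
from h import *
f=np.load("last_top.npz");im,P=f["im"],f["P"]
s=.64
print("cam",f["c"],f["R"][:,:2].round(3).tolist())
for n,(u,v) in dict(chuck=(210,297),drill=(140,308),socket=(363,283),wood=(245,290),table=(600,400),drift=(550,308),head=(615,323),tip=(503,298)).items():
    print(n,P[int(v*s),int(u*s)].round(4))
X,Y,Z=P[...,0],P[...,1],P[...,2]
def reg(u0,u1,v0,v1):
    m=np.zeros(Z.shape,bool);m[int(v0*s):int(v1*s),int(u0*s):int(u1*s)]=1;return m
for n,r,z0,z1 in [("sockettop",(340,420,250,320),.15,.17),("standtop",(110,275,260,350),.07,.09),("chucktop",(180,240,270,330),.12,.17),("drift",(490,640,280,340),.028,.07),("rest",(490,640,280,340),.012,.026),("jaws",(330,430,190,370),.045,.064),("viceall",(330,430,190,370),.015,.064)]:
    m=reg(*r)&(Z>z0)&(Z<z1); p=P[m]
    (c,wh,a)=cv2.minAreaRect((p[:,:2]*1000).astype(np.float32))
    print(n,m.sum(),"mean",p.mean(0).round(4),"rect",np.round(c,1),np.round(wh,1),round(a,1),"zmax",p[:,2].max().round(4))
c=im[int(260*s):int(345*s),int(110*s):int(270*s)]
g=np.load("last_scene.npz");c2=g["im"][230:340,310:430]
cv2.imwrite("pics/c.png",np.hstack([cv2.resize(c,(440,240),interpolation=2),cv2.resize(c2,(262,240),interpolation=2)])[:,:,::-1])
for n,I,Q in(("top",im,P),("scene",g["im"],g["P"])):
    r=I.astype(int);m=(r[...,0]>130)&(r[...,1]<90)&(r[...,2]<90)&(Q[...,2]>.08)&(Q[...,2]<.17)
    nc,lab,st,ce=cv2.connectedComponentsWithStats(m.astype(np.uint8))
    for i in range(1,nc): print(n,st[i],ce[i].round(1),np.nanmean(Q[lab==i],0).round(4))
E
```

```text
cam [ 0.45485259 -0.00386416  1.04512201] [[0.008, -0.996], [-1.0, -0.009], [0.01, -0.092]]
chuck [0.5501 0.2479 0.1503]
drill [0.5339 0.3441 0.1513]
socket [0.5705 0.0351 0.1607]
wood [0.5698 0.2165 0.0804]
table [ 0.4052 -0.3431 -0.0035]
drift [ 0.5499 -0.2539  0.0384]
head [ 0.5283 -0.3526  0.0428]
tip [ 0.5678 -0.1802  0.0255]
sockettop 194 mean [0.5749 0.0149 0.1591] rect [575.5  14.8] [43.5 41.2] 0.8 zmax 0.1637
standtop 2265 mean [0.5429 0.3018 0.0803] rect [545.2 302.7] [ 80.8 192.3] 10.9 zmax 0.0899
chucktop 325 mean [0.5522 0.2508 0.1417] rect [553.5 254.1] [42.3 42.5] 89.9 zmax 0.1605
drift 279 mean [ 0.5459 -0.2839  0.0377] rect [ 549.4 -272.2] [194.6   9.3] 77.5 zmax 0.0476
rest 1016 mean [ 0.554  -0.2461  0.0197] rect [ 549.6 -269.6] [195.8  56.5] 77.5 zmax 0.026
jaws 1882 mean [0.5938 0.0171 0.0562] rect [610.   18.8] [205.4  99.9] 5.2 zmax 0.0637
viceall 2964 mean [0.5979 0.0172 0.0464] rect [603.2  17.9] [266.5  99.8] 5.0 zmax 0.0637
```

View pics/c.png

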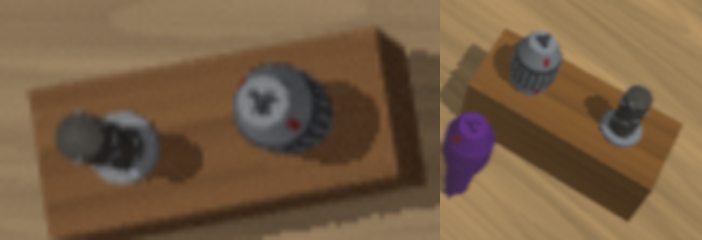

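The crop confirms the grey chuck with red dabs; the dark drill is left of it in the other hole. Before moving I check where my gripper is relative to the green object.

```bash
python3 - <<'E'
from h import *
o=bot.get_obs()
for n in("scene","top"):
    f=np.load("last_%s.npz"%n);q=f["R"].T@(np.array(o["eef_pos"])-f["c"]);q=f["K"]@q
    print(n,(q[:2]/q[2]/.64).round())
f=np.load("last_scene.npz");P=f["P"]
for u,v in[(300,40),(310,100),(335,30),(620,100),(285,60)]: print(u,v,P[int(v*.64),int(u*.64)])
print(np.array(vision.camera_model("wrist")["hand_eye"]).round(3), o["joint_pos"])
im,P=shot("wrist","d.png")
E
```

```text
scene [350.   5.]
top [877. 622.]
300 40 [ 0.27961055 -0.61676923  0.19254454]
310 100 [ 0.26162582 -0.63824049  0.03146886]
335 30 [ 0.19289444 -0.60982814  0.18377421]
620 100 [0.15289967 0.03952103 0.29293436]
285 60 [ 0.31252626 -0.63658137  0.15259182]
[[-0.001 -0.962 -0.274  0.075]
 [ 1.    -0.001  0.     0.001]
 [-0.    -0.274  0.962 -0.162]
 [ 0.     0.     0.     1.   ]] [-1.07443950e+00  3.85500299e-01  6.80483499e-03 -4.51796137e-04
 -1.19397498e+00 -2.58595221e-01]
```

View pics/d.png

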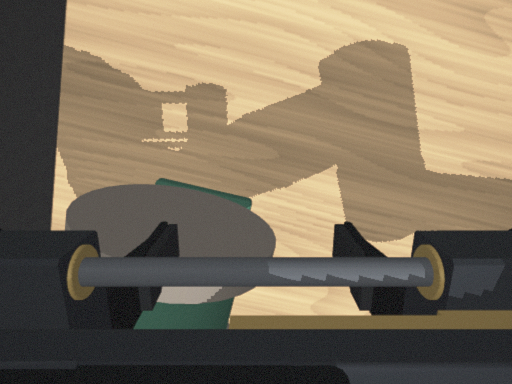

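The wrist view shows the grinder disc right next to the fingers, around (170,240). I raise first, then cross.

Emit:
{"method": "carry_out", "body": {
  "rows": [
    [0, 0, 1, 0],
    [0, 0, 1, 0],
    [0, 0, 1, 0],
    [0, 0, 1, 0],
    [1, 1, 0, 0],
    [1, 1, 0, 0],
    [1, 1, 0, 0],
    [1, 1, 0, 0]
  ]
}}

```text
time: 1.15
eef_pos: [0.3082, -0.4458, 0.3823]
orientation: [[-0.972, -0.235, -0.0], [-0.235, 0.972, 0.0], [-0.0, 0.0, -1.0]]
wrist_force: [0.6, 0.8, -0.3]
finger_gap: 0.999
grip_force: 0.0
```

Emit:
{"method": "carry_out", "body": {
  "rows": [
    [1, 1, 0, 0],
    [1, 1, 0, 0],
    [1, 1, 0, 0],
    [1, 1, 0, 0],
    [1, 1, 0, 0],
    [1, 1, 0, 0],
    [0.2, 1, 0, 0],
    [0, 1, 0, 0]
  ]
}}

```text
time: 2.15
eef_pos: [0.5559, -0.1257, 0.3813]
orientation: [[-0.972, -0.236, -0.002], [-0.236, 0.972, 0.0], [0.002, 0.001, -1.0]]
wrist_force: [-0.1, 0.1, -0.2]
finger_gap: 1.001
grip_force: 0.0
```

Emit:
{"method": "carry_out", "body": {
  "rows": [
    [0, 1, 0, 0],
    [0, 1, 0, 0],
    [0, 1, 0, 0],
    [0, 1, 0, 0],
    [0, 1, -0.5, 0],
    [0, 1, -0.5, 0],
    [0, 1, -1, 0],
    [0, 1, -1, 0]
  ]
}}

```text
time: 3.15
eef_pos: [0.5549, 0.1939, 0.2614]
orientation: [[-0.972, -0.236, 0.0], [-0.236, 0.972, 0.0], [-0.0, 0.0, -1.0]]
wrist_force: [-0.1, 0.0, 0.5]
finger_gap: 0.999
grip_force: 0.0
```

Emit:
{"method": "carry_out", "body": {
  "rows": [
    [0, 1, 0, 0],
    [0, 0.5, 0, 0],
    [0, 0, 0, 0]
  ]
}}

```text
time: 3.52
eef_pos: [0.5552, 0.2536, 0.2625]
orientation: [[-0.971, -0.237, -0.0], [-0.237, 0.971, -0.0], [0.0, -0.0, -1.0]]
wrist_force: [-0.1, -0.1, 0.4]
finger_gap: 1.002
grip_force: 0.0
```

```bash
python3 - <<'E'
from h import *
im,P=shot("wrist","e.png")
o=bot.get_obs();print(o["time"],o["eef_pos"],o["joint_pos"],o["wrist_force"])
E
```

```text
3.575 [0.55525165 0.25266762 0.26277612] [ 6.92113086e-01  3.35126815e-01  3.46490863e-02  4.72077284e-05
 -1.27019250e+00 -2.02459731e+00] [ 1.16988661  0.62776214 -0.03338751]
```

View pics/e.png

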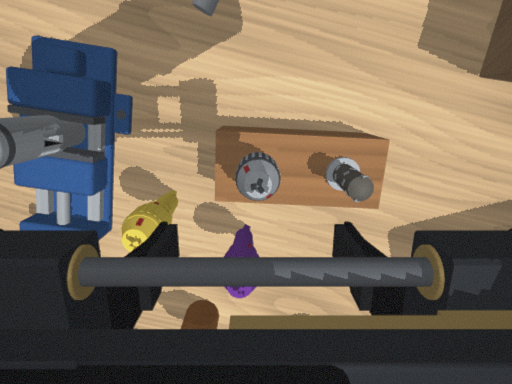

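The wrist view shows the chuck at (258,178), a red dab at (246,170), and the drill at (352,180). I now refine the chuck and its dab line.

```bash
python3 - <<'E'
from h import *
f=np.load("last_wrist.npz");im,P=f["im"],f["P"]
r=im.astype(int);m=(r[...,0]>110)&(r[...,0]-r[...,1]>60)&(r[...,0]-r[...,2]>60)&(P[...,2]>.088)
m[:140]=0;m[206:]=0;m[:,:230]=0;m[:,290:]=0
nc,lab,st,ce=cv2.connectedComponentsWithStats(m.astype(np.uint8),connectivity=8)
for i in range(1,nc): print(st[i],ce[i].round(1),np.nanmean(P[lab==i],0).round(4))
def rect(n,u0,u1,v0,v1,z0,z1):
    Q=P[v0:v1,u0:u1].reshape(-1,3);Q=Q[(Q[:,2]>z0)&(Q[:,2]<z1)]
    c,wh,a=cv2.minAreaRect((Q[:,:2]*1000).astype(np.float32));print(n,len(Q),np.round(c,1),np.round(wh,1),round(a,1),Q.mean(0).round(4))
rect("stand",200,400,120,220,.074,.086)
rect("chucktop",225,290,145,210,.151,.158)
rect("chuckmid",225,290,145,210,.095,.158)
rect("vice",0,140,30,228,.04,.064)
rect("sock",0,60,110,170,.152,.168)
c=cv2.resize(im[140:216,220:300],(640,600),interpolation=2);cv2.imwrite("pics/f.png",c[:,:,::-1])
E
```

```text
[244 166   5   6  19] [246.1 168.3] [0.5419 0.2424 0.1413]
[267 194   4   4  10] [268.5 195.5] [0.5619 0.2688 0.1428]
stand 8926 [543.6 303. ] [ 80.6 190.9] 10.8 [0.5385 0.3023 0.0803]
chucktop 115 [550.9 255.9] [21.6 21.2] 22.0 [0.5512 0.2548 0.1535]
chuckmid 1679 [551.6 255.9] [43.7 43.6] 58.3 [0.5467 0.2545 0.1396]
vice 8603 [589.7  18.5] [221.8  99.7] 5.4 [0.5722 0.0214 0.0553]
sock 246 [572.5  34.5] [31.9  7.9] 2.5 [0.5716 0.0359 0.1559]
```

View pics/f.png

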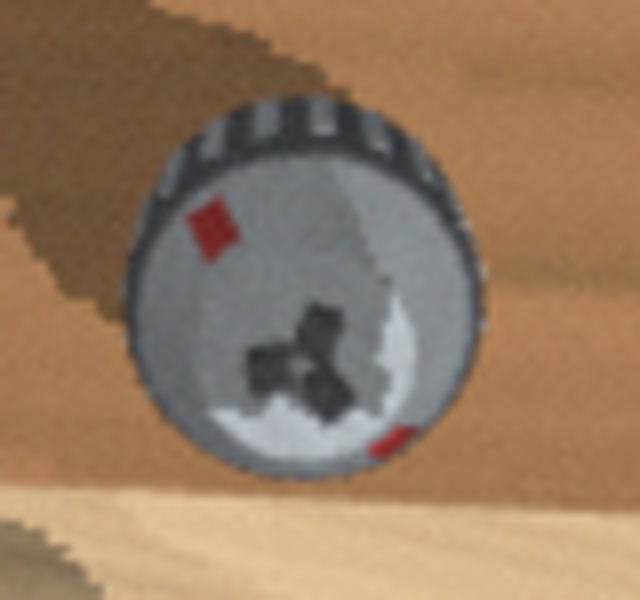

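Both dabs give centre (0.552, 0.2555) and line at 53°; all sizes match. I descend and grip.

Emit:
{"method": "carry_out", "body": {
  "rows": [
    [-0.08, 0.07, -0.6, 0],
    [0, 0, -1, 0],
    [0, 0, -1, 0],
    [0, 0, -0.8, 0],
    [0, 0, -0.5, 0],
    [0, 0, -0.3, 0],
    [0, 0, 0, 0]
  ]
}}

```text
time: 4.45
eef_pos: [0.5521, 0.2545, 0.0944]
orientation: [[-0.972, -0.235, -0.001], [-0.235, 0.972, -0.001], [0.001, -0.0, -1.0]]
wrist_force: [-0.2, 0.3, -0.2]
finger_gap: 1.002
grip_force: 0.0
```

Emit:
{"method": "carry_out", "body": {
  "rows": [
    [0, 0, 0, 0],
    [0, 0, 0, 0],
    [0, 0, 0, 0],
    [0, 0, 0, 0],
    [0, 0, 0, 0],
    [0, 0, 0, 0]
  ],
  "gripper": 1,
  "newtons": 50
}}

```text
time: 5.2
eef_pos: [0.552, 0.2553, 0.0946]
orientation: [[-0.972, -0.236, -0.0], [-0.236, 0.972, -0.0], [0.0, -0.0, -1.0]]
wrist_force: [0.6, -0.7, 0.8]
finger_gap: 0.501
grip_force: 49.9
```

Emit:
{"method": "carry_out", "body": {
  "rows": [
    [0, 0, 0.4, 0],
    [0, 0, 0.8, 0],
    [0, 0, 0.9, 0],
    [0, 0, 1, 0],
    [0, 0, 1, 0],
    [0, 0, 0.8, 0],
    [0, -0.5, 0, 0],
    [0, -0.9, 0, 0]
  ]
}}

```text
time: 6.2
eef_pos: [0.5504, 0.1987, 0.2885]
orientation: [[-0.972, -0.237, -0.005], [-0.237, 0.972, -0.001], [0.005, 0.0, -1.0]]
wrist_force: [0.2, -0.8, -6.4]
finger_gap: 0.493
grip_force: 49.9
```

Emit:
{"method": "carry_out", "body": {
  "rows": [
    [0, -0.9, 0, 0],
    [0, -0.8, 0, 0],
    [0, -0.4, 0, 0],
    [0, 0, 0, 0],
    [0, 0, 0, 0]
  ]
}}

```text
time: 6.82
eef_pos: [0.5517, 0.1157, 0.2898]
orientation: [[-0.972, -0.236, -0.001], [-0.236, 0.972, 0.0], [0.001, 0.0, -1.0]]
wrist_force: [-0.3, -1.0, -5.6]
finger_gap: 0.492
grip_force: 49.9
```

```bash
python3 - <<'E'
from h import *
im,P=shot("wrist","g.png")
o=bot.get_obs();print(o["time"],o["eef_pos"],o["wrist_force"])
Z=P[...,2];m=(Z>.154)&(Z<.167)
m[230:]=0
nc,lab,st,ce=cv2.connectedComponentsWithStats(m.astype(np.uint8))
for i in range(1,nc):
    if st[i][4]>30:
        Q=P[lab==i];c=cv2.minEnclosingCircle((Q[:,:2]*1000).astype(np.float32));print(st[i],c,cv2.minAreaRect((Q[:,:2]*1000).astype(np.float32)),Q[:,2].mean())
Q=P[(Z>.05)&(Z<.064)]
E
```

```text
6.875 [0.55182689 0.11597705 0.2899777 ] [ 0.60363587 -0.10453253 -5.58416877]
[ 126  157   47   45 1003] ((573.7064819335938, 15.572198867797852), 22.521488189697266) ((573.533935546875, 16.201644897460938), (43.61384201049805, 42.88566589355469), 25.896366119384766) 0.15948256897965027
```

View pics/g.png

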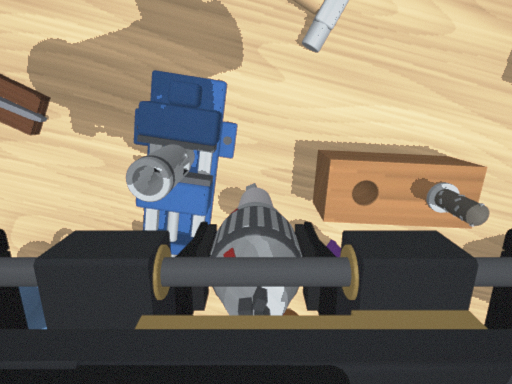

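Socket mouth measured at (0.5737, 0.0157, 0.1595), matching the given 160 mm and 44 mm; chuck hangs straight in the fingers.

Emit:
{"method": "carry_out", "body": {
  "rows": [
    [0.1, -0.5, 0, 0],
    [0.15, -0.8, 0, 0],
    [0.15, -0.7, 0, 0],
    [0.15, -0.4, 0, 0],
    [0, -0.1, 0, 0],
    [0, 0, 0, 0],
    [0, 0, 0, 0]
  ]
}}

```text
time: 7.75
eef_pos: [0.574, 0.0161, 0.2905]
orientation: [[-0.972, -0.236, -0.0], [-0.236, 0.972, 0.0], [-0.0, 0.0, -1.0]]
wrist_force: [-0.5, -0.5, -6.2]
finger_gap: 0.493
grip_force: 49.9
```

Emit:
{"method": "carry_out", "body": {
  "rows": [
    [0, 0, -0.5, 0],
    [0, 0, -0.6, 0],
    [0, 0, -0.4, 0],
    [0, 0, -0.3, 0],
    [0, 0, -0.2, 0],
    [0, 0, -0.1, 0],
    [0, 0, 0, 0]
  ]
}}

```text
time: 8.62
eef_pos: [0.5742, 0.0154, 0.2067]
orientation: [[-0.972, -0.236, 0.0], [-0.236, 0.972, -0.0], [-0.0, -0.0, -1.0]]
wrist_force: [-0.3, -0.2, -6.3]
finger_gap: 0.494
grip_force: 49.9
```

Emit:
{"method": "carry_out", "body": {
  "rows": [
    [0, 0, -0.1, 0],
    [0, 0, -0.1, 0],
    [0, 0, -0.03, 0],
    [0, 0, -0.03, 0],
    [0, 0, 0, 0]
  ]
}}

```text
time: 9.25
eef_pos: [0.574, 0.0152, 0.196]
orientation: [[-0.972, -0.235, -0.0], [-0.235, 0.972, -0.0], [0.0, -0.0, -1.0]]
wrist_force: [0.4, -0.6, -5.8]
finger_gap: 0.494
grip_force: 49.9
```

Emit:
{"method": "carry_out", "body": {
  "rows": [
    [0, 0, -0.03, 0],
    [0, 0, -0.03, 0],
    [0, 0, 0, 0]
  ]
}}

```text
time: 9.62
eef_pos: [0.5742, 0.0152, 0.1946]
orientation: [[-0.972, -0.236, 0.001], [-0.236, 0.972, -0.0], [-0.001, -0.001, -1.0]]
wrist_force: [-2.6, -1.4, -1.2]
finger_gap: 0.498
grip_force: 49.9
```

```bash
python3 - <<'E'
from h import *
f=np.load("last_wrist.npz");im,P=f["im"],f["P"]
T=np.array([.5518,.116]);ty=np.array([-.236,.972]);tx=np.array([-.972,-.236])
for v in range(180,212,2):
    q=P[v,225:285];ok=(q[:,2]>.17)&(q[:,2]<.3);q=q[ok]
    if len(q): a=(q[:,:2]-T)@ty*1000;b=(q[:,:2]-T)@tx*1000;print(v,ok.sum(),"y",a.min().round(1),a.max().round(1),"x",b.round(0)[[0,len(b)//2,-1]],"z",q[:,2].mean().round(3))
cv2.imwrite("pics/h.png",cv2.resize(im[175:235,220:290],(700,600),interpolation=2)[:,:,::-1])
E
```

```text
184 5 y -3.0 0.3 x [ 9. 10. 10.] z 0.203
186 10 y -6.3 1.1 x [ 8. 10.  8.] z 0.206
188 15 y -7.0 4.2 x [ 7. 12. 11.] z 0.218
190 19 y -6.6 7.2 x [ 9. 12. 10.] z 0.226
192 24 y -8.2 9.6 x [ 8. 12.  8.] z 0.231
194 26 y -8.7 10.2 x [ 8. 13.  8.] z 0.237
196 28 y -9.3 10.9 x [ 7. 13.  7.] z 0.242
198 30 y -10.0 11.5 x [ 7. 13.  6.] z 0.247
200 32 y -10.6 12.3 x [ 6. 14.  4.] z 0.252
202 32 y -10.1 11.6 x [ 8. 18.  7.] z 0.263
204 34 y -10.8 12.1 x [ 6. 19.  6.] z 0.273
206 36 y -11.4 12.9 x [ 6. 21.  5.] z 0.283
208 39 y -10.9 12.2 x [14. 22. 14.] z 0.292
210 28 y -11.7 13.4 x [15. 21. 13.] z 0.294
```

View pics/h.png

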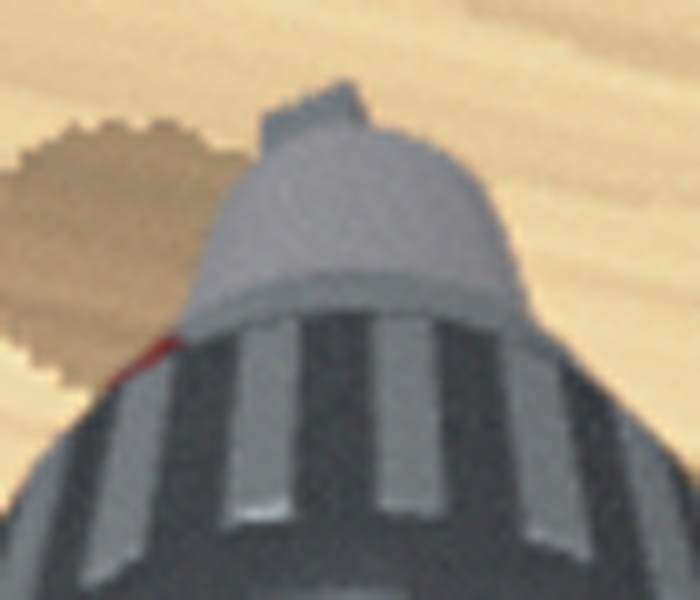

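The crop shows the tang's end edge from (265,120) to (345,85), which puts the tang line at about 39°, so roughly 56° of turn is needed. I turn 40° first, then go on in small steps.

Emit:
{"method": "carry_out", "body": {
  "rows": [
    [0, 0, 0, 0.06],
    [0, 0, 0, 0.1],
    [0, 0, 0, 0.12],
    [0, 0, 0, 0.12],
    [0, 0, 0, 0.12],
    [0, 0, 0, 0.12],
    [0, 0, 0, 0.06],
    [0, 0, 0, 0]
  ]
}}

```text
time: 10.62
eef_pos: [0.5743, 0.0151, 0.1944]
orientation: [[-0.592, -0.806, 0.001], [-0.806, 0.592, -0.0], [-0.0, -0.001, -1.0]]
wrist_force: [-2.2, -2.8, -1.8]
finger_gap: 0.5
grip_force: 49.9
```

Emit:
{"method": "carry_out", "body": {
  "rows": [
    [0, 0, 0, 0.06],
    [0, 0, 0, 0.06],
    [0, 0, 0, 0]
  ]
}}

```text
time: 11.0
eef_pos: [0.5743, 0.0152, 0.1941]
orientation: [[-0.492, -0.871, 0.001], [-0.871, 0.492, -0.0], [-0.0, -0.001, -1.0]]
wrist_force: [-0.5, -3.2, -1.4]
finger_gap: 0.493
grip_force: 49.9
```

Emit:
{"method": "carry_out", "body": {
  "rows": [
    [0, 0, 0, 0.05],
    [0, 0, 0, 0.05],
    [0, 0, 0, 0]
  ]
}}

```text
time: 11.38
eef_pos: [0.5741, 0.0152, 0.1932]
orientation: [[-0.403, -0.915, -0.0], [-0.915, 0.403, -0.0], [0.0, 0.0, -1.0]]
wrist_force: [0.5, -3.4, -5.0]
finger_gap: 0.496
grip_force: 49.9
```

Emit:
{"method": "carry_out", "body": {
  "rows": [
    [0, -0.02, 0, 0.04],
    [0, 0, -0.06, 0],
    [0, 0, 0, 0]
  ]
}}

```text
time: 11.75
eef_pos: [0.574, 0.0147, 0.1907]
orientation: [[-0.366, -0.931, -0.001], [-0.931, 0.366, 0.0], [0.0, 0.001, -1.0]]
wrist_force: [1.3, -2.5, -6.4]
finger_gap: 0.494
grip_force: 49.9
```

The tang has dropped in (4 mm below the earlier contact, no force). I go on lowering.

Emit:
{"method": "carry_out", "body": {
  "rows": [
    [0, -0.02, -0.06, 0],
    [0, 0, -0.06, 0],
    [0, 0, -0.03, 0],
    [0, 0, 0, 0]
  ]
}}

```text
time: 12.25
eef_pos: [0.574, 0.0141, 0.1852]
orientation: [[-0.364, -0.931, -0.0], [-0.931, 0.364, 0.001], [-0.0, 0.0, -1.0]]
wrist_force: [-1.0, 0.8, -6.7]
finger_gap: 0.497
grip_force: 49.9
```

```bash
python3 -c "
from h import *
o=bot.get_obs();print(o['eef_pos'],o['wrist_force'],o['wrist_torque'])"
```

```text
[0.57396109 0.01413145 0.18522241] [-1.03375285  0.83511309 -6.69264914] [0.16895383 0.14126351 0.01379096]
```

Emit:
{"method": "carry_out", "body": {
  "rows": [
    [0, 0, -0.02, 0],
    [0, 0, -0.02, 0],
    [0, 0, 0, 0]
  ]
}}

```text
time: 12.62
eef_pos: [0.574, 0.0141, 0.1843]
orientation: [[-0.364, -0.931, 0.0], [-0.931, 0.364, 0.0], [-0.0, -0.0, -1.0]]
wrist_force: [-2.3, 2.3, 0.0]
finger_gap: 0.493
grip_force: 50.0
```

Emit:
{"method": "carry_out", "body": {
  "rows": [
    [-0.01, 0.01, -0.01, 0],
    [0, 0, -0.01, 0],
    [0, 0, 0, 0]
  ]
}}

```text
time: 13.0
eef_pos: [0.574, 0.0141, 0.1837]
orientation: [[-0.364, -0.931, 0.001], [-0.931, 0.364, -0.0], [-0.0, -0.001, -1.0]]
wrist_force: [-3.6, 1.4, 3.6]
finger_gap: 0.496
grip_force: 50.0
```

Emit:
{"method": "carry_out", "body": {
  "rows": [
    [-0.02, 0.01, -0.02, 0],
    [0, 0, -0.02, 0],
    [0, 0, -0.01, 0],
    [0, 0, 0, 0]
  ]
}}

```text
time: 13.5
eef_pos: [0.5739, 0.0142, 0.1829]
orientation: [[-0.364, -0.931, 0.003], [-0.931, 0.364, -0.001], [-0.001, -0.003, -1.0]]
wrist_force: [-4.0, 0.4, 8.0]
finger_gap: 0.498
grip_force: 50.0
```

Emit:
{"method": "carry_out", "body": {
  "rows": [
    [-0.02, 0, -0.02, 0],
    [0, 0, -0.02, 0],
    [0, 0, -0.01, 0],
    [0, 0, 0, 0]
  ]
}}

```text
time: 14.0
eef_pos: [0.5738, 0.0143, 0.1823]
orientation: [[-0.363, -0.932, 0.006], [-0.932, 0.363, -0.001], [-0.001, -0.006, -1.0]]
wrist_force: [-2.3, -0.2, 12.9]
finger_gap: 0.495
grip_force: 50.0
```

Emit:
{"method": "carry_out", "body": {
  "rows": [
    [-0.01, 0, -0.02, 0],
    [0, 0, -0.02, 0],
    [0, 0, -0.01, 0],
    [0, 0, 0, 0],
    [0, 0, 0, 0]
  ]
}}

```text
time: 14.62
eef_pos: [0.5738, 0.0143, 0.1818]
orientation: [[-0.363, -0.932, 0.007], [-0.932, 0.363, -0.001], [-0.002, -0.007, -1.0]]
wrist_force: [-5.3, 0.5, 17.3]
finger_gap: 0.494
grip_force: 50.1
```

```bash
python3 -c "
from h import *
o=bot.get_obs();print(o['eef_pos'],o['wrist_force'],o['wrist_torque'],o['time'])"
```

```text
[0.57382203 0.01425802 0.1818124 ] [-5.25091356  0.47417631 17.32993117] [0.23869098 2.01512348 0.002223  ] 14.625
```

Emit:
{"method": "carry_out", "body": {
  "rows": [
    [0, 0, -0.005, 0],
    [0, 0, 0, 0],
    [0, 0, 0, 0],
    [0, 0, 0, 0]
  ]
}}

```text
time: 15.12
eef_pos: [0.5738, 0.0143, 0.1818]
orientation: [[-0.363, -0.932, 0.007], [-0.932, 0.363, -0.001], [-0.002, -0.007, -1.0]]
wrist_force: [-4.9, 0.6, 17.3]
finger_gap: 0.499
grip_force: 50.1
```

Emit:
{"method": "carry_out", "body": {
  "rows": [
    [0.02, 0, 0.05, 0],
    [0.02, 0, 0.05, 0],
    [0.01, 0, 0.05, 0],
    [0, 0, 0, 0]
  ]
}}

```text
time: 15.62
eef_pos: [0.5739, 0.0143, 0.182]
orientation: [[-0.365, -0.931, -0.0], [-0.931, 0.365, -0.001], [0.001, -0.0, -1.0]]
wrist_force: [0.6, -2.6, -1.3]
finger_gap: 0.494
grip_force: 50.0
```

Emit:
{"method": "carry_out", "body": {
  "rows": [
    [0, 0, 0, 0],
    [0, 0, 0, 0],
    [0, 0, 0, 0],
    [0, 0, 0, 0],
    [0, 0, 0, 0],
    [0, 0, 0, 0]
  ],
  "gripper": 0
}}

```text
time: 16.38
eef_pos: [0.5737, 0.0146, 0.1828]
orientation: [[-0.364, -0.931, 0.0], [-0.931, 0.364, 0.0], [-0.0, -0.0, -1.0]]
wrist_force: [-1.2, 0.0, -0.2]
finger_gap: 0.985
grip_force: 0.0
```

Emit:
{"method": "carry_out", "body": {
  "rows": [
    [0, 0, 0.5, 0],
    [0, 0, 0.9, 0],
    [0, 0, 1, 0],
    [0, -0.3, 0.3, 0],
    [-0.1, -0.9, 0, 0],
    [-0.1, -1, 0, 0],
    [-0.1, -1, 0, 0.03],
    [-0.1, -1, 0, 0.06]
  ]
}}

```text
time: 17.38
eef_pos: [0.5568, -0.1549, 0.2897]
orientation: [[-0.278, -0.961, -0.002], [-0.961, 0.278, 0.0], [0.0, 0.002, -1.0]]
wrist_force: [0.5, 0.1, 0.6]
finger_gap: 1.002
grip_force: 0.0
```

Emit:
{"method": "carry_out", "body": {
  "rows": [
    [-0.1, -1, 0, 0.06],
    [-0.1, -1, 0, 0],
    [-0.1, -1, -0.2, 0],
    [-0.1, -0.9, -0.5, 0],
    [-0.1, -0.5, -0.3, 0],
    [-0.1, -0.1, 0, 0],
    [0, 0, 0, 0],
    [0, 0, 0, 0]
  ]
}}

```text
time: 18.38
eef_pos: [0.5342, -0.3326, 0.2519]
orientation: [[-0.22, -0.976, 0.002], [-0.976, 0.22, -0.001], [0.0, -0.002, -1.0]]
wrist_force: [0.7, -0.4, -0.2]
finger_gap: 1.0
grip_force: 0.0
```

```bash
python3 - <<'E'
from h import *
im,P=shot("wrist","i.png")
o=bot.get_obs();print(o["time"],o["eef_pos"],np.array(o["orientation"])[:,1],o["wrist_force"],o["joint_pos"])
Z=P[...,2];X=P[...,0];Y=P[...,1]
m=(Z>.025)&(Z<.047)&(X>.45)&(X<.62)&(Y<-.15)&(Y>-.42)
nc,lab,st,ce=cv2.connectedComponentsWithStats(m.astype(np.uint8))
for i in range(1,nc):
    if st[i][4]>60:
        Q=P[lab==i];print(st[i],cv2.minAreaRect((Q[:,:2]*1000).astype(np.float32)),Q[:,2].mean())
        for z0,z1 in((.038,.047),):
            q=Q[(Q[:,2]>z0)];print(cv2.fitLine((q[:,:2]*1000).astype(np.float32),cv2.DIST_HUBER,0,.01,.01).ravel(),len(q), np.median(q[:,2]))
E
```

```text
18.425 [ 0.53427989 -0.33251115  0.25180902] [-0.97556632  0.21969731 -0.00185888] [ 0.46326999  0.25854987 -0.59284544] [-2.99953408e-01  3.73777552e-01  6.48951638e-02 -7.21907931e-06
 -1.26004986e+00  7.84509040e-02]
[253 133   7 124 842] ((543.1773071289062, -288.2284240722656), (165.2436981201172, 7.968939781188965), 77.1492919921875) 0.03971813535397671
[ 2.2013873e-01  9.7546858e-01  5.3745013e+02 -3.1441177e+02] 618 0.04192863105751374
```

View pics/i.png

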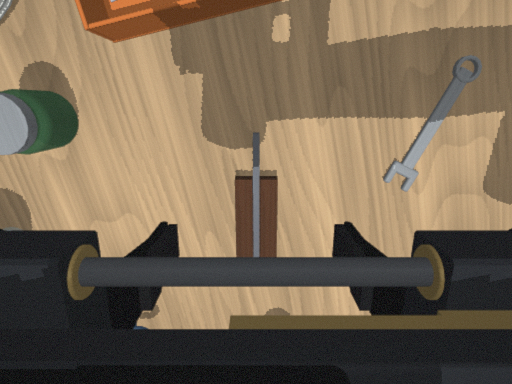

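The view shows the drift running from head end (256,133) down into the rest, gripper aligned with it. I descend and grip the head.

Emit:
{"method": "carry_out", "body": {
  "rows": [
    [-0.04, -0.05, -0.6, 0],
    [0, 0, -1, 0],
    [0, 0, -1, 0],
    [0, 0, -1, 0],
    [0, 0, -1, 0],
    [0, 0, -0.8, 0],
    [0, 0, -0.4, 0],
    [0, 0, -0.2, 0]
  ]
}}

```text
time: 19.42
eef_pos: [0.5326, -0.3351, 0.0107]
orientation: [[-0.22, -0.975, 0.0], [-0.975, 0.22, -0.0], [0.0, -0.0, -1.0]]
wrist_force: [-0.1, -0.1, 0.3]
finger_gap: 1.002
grip_force: 0.0
```

Emit:
{"method": "carry_out", "body": {
  "rows": [
    [0, 0, 0, 0],
    [0, 0, 0, 0],
    [0, 0, 0, 0],
    [0, 0, 0, 0],
    [0, 0, 0, 0],
    [0, 0, 0, 0],
    [0, 0, 0, 0],
    [0, 0, 0, 0]
  ],
  "gripper": 1,
  "newtons": 50
}}

```text
time: 20.42
eef_pos: [0.5321, -0.3354, 0.0107]
orientation: [[-0.221, -0.975, -0.0], [-0.975, 0.221, -0.0], [0.0, 0.0, -1.0]]
wrist_force: [-0.4, -0.3, 0.2]
finger_gap: 0.172
grip_force: 0.0
```

Emit:
{"method": "carry_out", "body": {
  "rows": [
    [0, 0, 0, 0],
    [0, 0, 0, 0],
    [0, 0, 0, 0]
  ]
}}

```text
time: 20.8
eef_pos: [0.5324, -0.3355, 0.0108]
orientation: [[-0.221, -0.975, 0.001], [-0.975, 0.221, -0.0], [0.0, -0.001, -1.0]]
wrist_force: [1.4, -0.9, -0.8]
finger_gap: 0.088
grip_force: 50.0
```

Emit:
{"method": "carry_out", "body": {
  "rows": [
    [0, 0, 0.3, 0],
    [0, 0, 0.8, 0],
    [0, 0, 0.9, 0],
    [0, 0, 0.5, 0],
    [0, 0, 0.2, 0],
    [0, 0, 0, 0]
  ]
}}

```text
time: 21.55
eef_pos: [0.5314, -0.3351, 0.1188]
orientation: [[-0.221, -0.975, -0.001], [-0.975, 0.221, 0.001], [-0.0, 0.001, -1.0]]
wrist_force: [-1.0, -0.1, -3.4]
finger_gap: 0.091
grip_force: 50.0
```

The drift is held (8 mm gap). I align it in front of the slot, keeping it raised.

Emit:
{"method": "carry_out", "body": {
  "rows": [
    [0.2, 0.3, 0, 0.04],
    [0.3, 0.6, 0, 0.07],
    [0.3, 0.6, 0, 0.07],
    [0.3, 0.6, -0.2, 0.07],
    [0.3, 0.6, -0.5, 0.064],
    [0.17, 0.4, -0.4, 0],
    [0, 0.06, -0.05, 0],
    [0, 0, 0, 0]
  ]
}}

```text
time: 22.55
eef_pos: [0.5947, -0.2091, 0.0725]
orientation: [[0.091, -0.996, -0.001], [-0.996, -0.091, -0.0], [0.0, 0.001, -1.0]]
wrist_force: [0.2, -0.4, -1.9]
finger_gap: 0.086
grip_force: 50.0
```

Emit:
{"method": "carry_out", "body": {
  "rows": [
    [0, 0, 0, 0],
    [0, 0, 0, 0]
  ]
}}

```text
time: 22.8
eef_pos: [0.5949, -0.2097, 0.0735]
orientation: [[0.09, -0.996, 0.001], [-0.996, -0.09, -0.0], [0.0, -0.001, -1.0]]
wrist_force: [-1.0, 0.9, -2.2]
finger_gap: 0.087
grip_force: 50.0
```

```bash
python3 - <<'E'
from h import *
for n in("top","scene"):
    im,P=shot(n)
    o=bot.get_obs()
    X,Y,Z=P[...,0],P[...,1],P[...,2]
    m=(Z>.07)&(Z<.13)&(X>.55)&(X<.64)&(Y<-.035)&(Y>-.19)
    q=P[m];print(n,m.sum())
    if m.sum()>20:
        L=cv2.fitLine((q[:,:2]*1000).astype(np.float32),cv2.DIST_HUBER,0,.01,.01).ravel();print("line",L,"ang",np.degrees(np.arctan2(L[1],L[0])),"ymax",q[:,1].max(),q[:,1].min())
        print("x on line at y=15:",L[2]+L[0]/L[1]*(15-L[3]))
        for y in(-.05,-.07,-.10,-.13,-.16): 
            s=q[abs(q[:,1]-y)<.008]; 
            if len(s):print(y,"ztop",s[:,2].max().round(4),np.median(s[:,2]).round(4),"x",s[:,0].min().round(4),s[:,0].max().round(4))
    m=(Z>.165)&(Z<.25)&(abs(X-.574)<.04)&(abs(Y-.015)<.04);q=P[m]
    print("chuck",cv2.minAreaRect((q[:,:2]*1000).astype(np.float32)),q[:,2].max())
    m=(Z>.08)&(Z<.25)&(abs(X-.574)<.04)&(abs(Y-.015)<.04);q=P[m]
    print("sock",cv2.minAreaRect((q[:,:2]*1000).astype(np.float32)))
    if n=="top":
        m=(Z>.045)&(Z<.064)&(abs(Y-.015)<.08)&(X>.4);q=P[m];print("vice",cv2.minAreaRect((q[:,:2]*1000).astype(np.float32)))
    else: cv2.imwrite("pics/j.png",cv2.resize(im[150:290,150:350],(800,560),interpolation=2)[:,:,::-1])
print(o["eef_pos"],np.array(o["orientation"])[:,1],o["time"],o["wrist_force"])
E
```

```text
top 120
line [ 1.1100443e-01 -9.9381989e-01  5.9020880e+02 -1.5577776e+02] ang -83.62678 ymax -0.12820499681304748 -0.18522061928703443
x on line at y=15: 571.13385
-0.13 ztop 0.1021 0.0998 x 0.5851 0.594
-0.16 ztop 0.1064 0.1035 x 0.5876 0.5965
chuck ((574.5694580078125, 15.759416580200195), (42.91146469116211, 42.761497497558594), 89.38426971435547) 0.24732143501949788
sock ((574.5694580078125, 15.759416580200195), (42.91146469116211, 42.761497497558594), 89.38426971435547)
vice ((717.19970703125, 25.30019760131836), (140.16490173339844, 425.69903564453125), 89.7787094116211)
scene 373
line [ 9.6167564e-02 -9.9536514e-01  5.9186102e+02 -1.2220262e+02] ang -84.48147 ymax -0.04609932934621136 -0.1896060012992819
x on line at y=15: 578.60516
-0.05 ztop 0.0886 0.084 x 0.5793 0.5882
-0.07 ztop 0.0917 0.0871 x 0.579 0.5892
-0.1 ztop 0.0964 0.0903 x 0.5809 0.592
-0.13 ztop 0.1015 0.0935 x 0.5834 0.5949
-0.16 ztop 0.107 0.0981 x 0.5881 0.5976
chuck ((579.534423828125, 17.775211334228516), (35.653141021728516, 41.69797134399414), 46.83430862426758) 0.24730338846628963
sock ((579.5679931640625, 17.838966369628906), (36.071136474609375, 42.564884185791016), 43.844024658203125)
[ 0.59485459 -0.20953303  0.07326168] [-9.95941778e-01 -8.99955820e-02 -8.77954683e-04] 22.9 [-0.431141   -0.10674998 -2.88780453]
```

View pics/j.png

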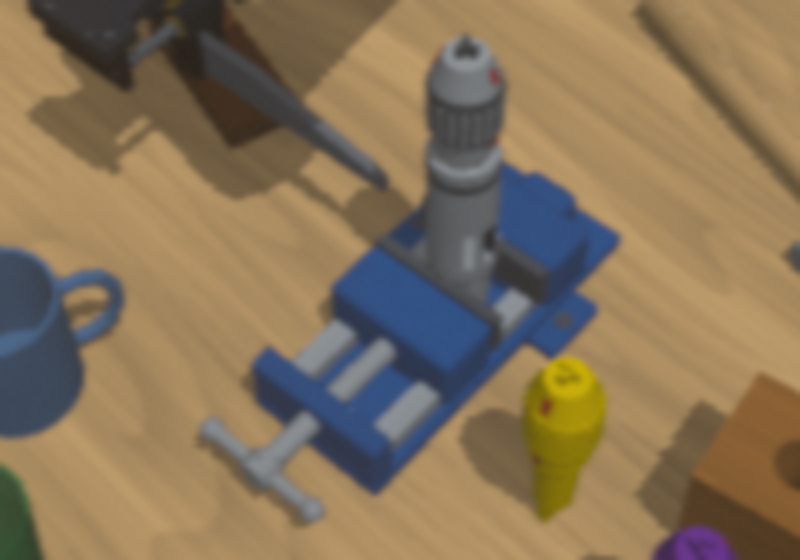

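The drift points level into the slot (tip top near z 0.087, between floor 0.072 and tang 0.092) and the chuck stands seated. I insert gently.

Emit:
{"method": "carry_out", "body": {
  "rows": [
    [-0.03, 0.2, 0, 0],
    [-0.036, 0.4, 0, 0],
    [-0.027, 0.3, 0, 0],
    [-0.018, 0.2, 0, 0],
    [-0.018, 0.2, 0, 0],
    [0, 0, 0, 0]
  ]
}}

```text
time: 23.65
eef_pos: [0.5897, -0.1564, 0.0728]
orientation: [[0.092, -0.996, 0.0], [-0.996, -0.092, -0.0], [0.0, -0.0, -1.0]]
wrist_force: [-0.9, 0.3, -1.7]
finger_gap: 0.09
grip_force: 50.0
```

Emit:
{"method": "carry_out", "body": {
  "rows": [
    [-0.018, 0.2, 0, 0],
    [-0.018, 0.2, 0, 0],
    [0, 0, 0, 0]
  ]
}}

```text
time: 24.02
eef_pos: [0.5882, -0.1404, 0.0728]
orientation: [[0.092, -0.996, -0.0], [-0.996, -0.092, 0.0], [-0.0, 0.0, -1.0]]
wrist_force: [-0.0, 0.6, -3.4]
finger_gap: 0.086
grip_force: 50.0
```

Emit:
{"method": "carry_out", "body": {
  "rows": [
    [-0.018, 0.2, 0, 0],
    [-0.018, 0.2, 0, 0],
    [-0.009, 0.1, 0, 0],
    [0, 0, 0, 0]
  ]
}}

```text
time: 24.52
eef_pos: [0.5863, -0.1206, 0.0726]
orientation: [[0.091, -0.996, -0.001], [-0.996, -0.091, 0.0], [-0.0, 0.0, -1.0]]
wrist_force: [0.6, -0.2, -3.3]
finger_gap: 0.089
grip_force: 50.0
```

Emit:
{"method": "carry_out", "body": {
  "rows": [
    [-0.009, 0.1, 0, 0],
    [-0.009, 0.1, 0, 0],
    [0, 0, 0, 0]
  ]
}}

```text
time: 24.9
eef_pos: [0.5852, -0.1128, 0.0722]
orientation: [[0.091, -0.996, -0.001], [-0.996, -0.091, 0.0], [-0.0, 0.001, -1.0]]
wrist_force: [0.0, -0.3, -6.4]
finger_gap: 0.082
grip_force: 50.0
```

Emit:
{"method": "carry_out", "body": {
  "rows": [
    [0, 0, -0.03, 0],
    [-0.005, 0.05, 0, 0],
    [-0.005, 0.05, 0, 0],
    [0, 0, 0, 0]
  ]
}}

```text
time: 25.4
eef_pos: [0.5853, -0.1104, 0.0717]
orientation: [[0.091, -0.996, -0.0], [-0.996, -0.091, -0.002], [0.002, 0.0, -1.0]]
wrist_force: [1.2, -7.7, -5.9]
finger_gap: 0.085
grip_force: 50.0
```

Emit:
{"method": "carry_out", "body": {
  "rows": [
    [-0.005, 0.05, 0, 0],
    [-0.005, 0.05, 0, 0],
    [0, 0, 0, 0]
  ]
}}

```text
time: 25.78
eef_pos: [0.5848, -0.1079, 0.0717]
orientation: [[0.09, -0.996, -0.0], [-0.996, -0.09, -0.003], [0.003, 0.001, -1.0]]
wrist_force: [0.9, -12.0, -6.6]
finger_gap: 0.088
grip_force: 50.0
```

Emit:
{"method": "carry_out", "body": {
  "rows": [
    [-0.005, 0.05, 0, 0],
    [-0.005, 0.05, 0, 0],
    [-0.005, 0.05, 0, 0],
    [0, 0, 0, 0]
  ]
}}

```text
time: 26.28
eef_pos: [0.5841, -0.101, 0.0716]
orientation: [[0.09, -0.996, -0.001], [-0.996, -0.09, -0.002], [0.002, 0.001, -1.0]]
wrist_force: [0.9, -9.1, -6.4]
finger_gap: 0.088
grip_force: 50.0
```

Emit:
{"method": "carry_out", "body": {
  "rows": [
    [-0.005, 0.06, 0, 0],
    [-0.005, 0.06, 0, 0],
    [-0.005, 0.06, 0, 0],
    [-0.005, 0.06, 0, 0],
    [-0.005, 0.06, 0, 0],
    [0, 0, 0, 0]
  ]
}}

```text
time: 27.02
eef_pos: [0.5831, -0.0876, 0.0715]
orientation: [[0.091, -0.996, -0.0], [-0.996, -0.091, -0.001], [0.001, 0.0, -1.0]]
wrist_force: [0.5, -3.8, -5.8]
finger_gap: 0.092
grip_force: 50.0
```

Emit:
{"method": "carry_out", "body": {
  "rows": [
    [-0.005, 0.06, 0, 0],
    [-0.006, 0.07, 0, 0],
    [-0.006, 0.07, 0, 0],
    [-0.006, 0.07, 0, 0],
    [-0.006, 0.07, 0, 0],
    [-0.006, 0.07, 0, 0],
    [-0.006, 0.07, 0, 0],
    [0, 0, 0, 0]
  ]
}}

```text
time: 28.02
eef_pos: [0.5813, -0.0679, 0.0713]
orientation: [[0.091, -0.996, -0.001], [-0.996, -0.091, -0.0], [-0.0, 0.001, -1.0]]
wrist_force: [-0.7, -3.6, -5.3]
finger_gap: 0.089
grip_force: 50.0
```

```bash
python3 - <<'E'
from h import *
im,P=shot("top");X,Y,Z=P[...,0],P[...,1],P[...,2]
m=(Z>.165)&(Z<.27)&(abs(X-.574)<.04)&(abs(Y-.015)<.04);q=P[m]
print("chuck",cv2.minAreaRect((q[:,:2]*1000).astype(np.float32)),q[:,2].max(),np.sort(q[:,2])[-60:].mean())
im,P=shot("scene");X,Y,Z=P[...,0],P[...,1],P[...,2]
m=(Z>.165)&(Z<.27)&(abs(X-.574)<.04)&(abs(Y-.015)<.04);q=P[m]
print("scene chuck",q[:,2].max(),np.sort(q[:,2])[-60:].mean())
m=(Z>.065)&(Z<.11)&(abs(X-.57)<.03)&(Y>.04)&(Y<.15);q=P[m]
if len(q):print("tip beyond socket ymax",np.sort(q[:,1])[-5:],q.mean(0),len(q))
o=bot.get_obs();print(o["eef_pos"],o["time"],o["wrist_force"],o["wrist_torque"])
E
```

```text
Traceback (most recent call last):
ValueError: zero-size array to reduction operation maximum which has no identity
```

```bash
python3 - <<'E'
from h import *
f=np.load("last_scene.npz")
def rep(P):
    X,Y,Z=P[...,0],P[...,1],P[...,2]
    m=(Z>.165)&(Z<.27)&(abs(X-.574)<.04)&(abs(Y-.015)<.04);q=P[m]
    print("chuck",len(q),np.sort(q[:,2])[-60:].mean(),q[:,:2].mean(0))
    m=(Z>.065)&(Z<.11)&(abs(X-.57)<.03)&(Y>.045)&(Y<.15);q=P[m]
    if len(q):print("tip",np.sort(q[:,1])[-5:].round(4),q.mean(0),len(q))
rep(f["P"]);im,P=shot("scene");rep(P)
o=bot.get_obs();print(o["eef_pos"],o["time"],o["wrist_force"],o["wrist_torque"])
E
```

```text
chuck 528 0.23948733726887556 [0.5847412  0.02232292]
chuck 562 0.24666551586535154 [0.58486765 0.02082999]
tip [0.0942 0.0943 0.0948 0.0951 0.0952] [0.57271684 0.0694794  0.08275841] 133
[ 0.5813939  -0.06786701  0.07132345] 28.125 [ 0.10922266 -3.73914595 -6.46951654] [-1.1975014   0.08450816  0.05267924]
```

The chuck has risen about 6–7 mm, and the tip is 80 mm past the axis. I push a little further, then let go.

Emit:
{"method": "carry_out", "body": {
  "rows": [
    [-0.005, 0.05, 0, 0],
    [-0.005, 0.05, 0, 0],
    [0, 0, 0, 0],
    [0, 0, 0, 0]
  ]
}}

```text
time: 28.62
eef_pos: [0.5811, -0.0636, 0.0714]
orientation: [[0.091, -0.996, -0.0], [-0.996, -0.091, 0.0], [-0.0, 0.0, -1.0]]
wrist_force: [0.8, -3.0, -8.0]
finger_gap: 0.089
grip_force: 50.0
```

Emit:
{"method": "carry_out", "body": {
  "rows": [
    [0, 0, 0, 0],
    [0, 0, 0, 0],
    [0, 0, 0, 0],
    [0, 0, 0, 0],
    [0, 0, 0, 0],
    [0, 0, 0, 0],
    [0, 0, 0, 0]
  ],
  "gripper": 0
}}

```text
time: 29.5
eef_pos: [0.5812, -0.0638, 0.0715]
orientation: [[0.091, -0.996, -0.0], [-0.996, -0.091, -0.0], [-0.0, 0.0, -1.0]]
wrist_force: [-0.0, 0.3, 0.2]
finger_gap: 0.802
grip_force: 0.0
```

Emit:
{"method": "carry_out", "body": {
  "rows": [
    [0, 0, 0.3, 0],
    [0, 0, 0.8, 0],
    [0, 0, 1, 0],
    [0, -0.3, 1, 0],
    [0, -0.8, 1, 0],
    [0, -1, 0.5, 0],
    [0, -1, 0, 0],
    [0, -0.7, 0, 0]
  ]
}}

```text
time: 30.5
eef_pos: [0.5811, -0.2174, 0.257]
orientation: [[0.09, -0.996, 0.002], [-0.996, -0.09, -0.0], [0.0, -0.002, -1.0]]
wrist_force: [0.2, -0.4, -0.1]
finger_gap: 1.0
grip_force: 0.0
```

Emit:
{"method": "carry_out", "body": {
  "rows": [
    [0, -0.3, 0, 0],
    [0, 0, 0, 0],
    [0, 0, 0, 0],
    [0, 0, 0, 0]
  ]
}}

```text
time: 31.0
eef_pos: [0.5814, -0.2268, 0.2557]
orientation: [[0.092, -0.996, 0.0], [-0.996, -0.092, 0.0], [-0.0, -0.0, -1.0]]
wrist_force: [0.0, 0.6, 0.1]
finger_gap: 0.999
grip_force: 0.0
```

```bash
python3 - <<'E'
from h import *
def rep(P):
    X,Y,Z=P[...,0],P[...,1],P[...,2]
    m=(Z>.165)&(Z<.27)&(abs(X-.574)<.04)&(abs(Y-.015)<.04);q=P[m]
    print("chuck",len(q),np.sort(q[:,2])[-60:].mean(),cv2.minAreaRect((q[:,:2]*1000).astype(np.float32)))
    m=(Z>.065)&(Z<.12)&(abs(X-.575)<.04)&(Y>.045)&(Y<.15);q=P[m]
    if len(q):print("tip",np.sort(q[:,1])[-5:].round(4),q.mean(0),len(q))
    m=(Z>.065)&(Z<.12)&(abs(X-.575)<.04)&(Y<-.03)&(Y>-.2);q=P[m]
    if len(q):print("head",np.sort(q[:,1])[:5].round(4),q.mean(0),len(q), "ztop", np.percentile(q[:,2],95))
    m=(Z>.13)&(Z<.17)&(abs(X-.535)<.03)&(abs(Y-.35)<.03);q=P[m];print("drill",len(q),q.mean(0))
rep(shot("scene")[1]);rep(shot("top")[1])
o=bot.get_obs();print(o["eef_pos"],o["time"])
E
```

```text
chuck 550 0.24756424961667758 ((580.3930053710938, 17.716463088989258), (35.643985748291016, 41.197391510009766), 22.169950485229492)
tip [0.0982 0.0983 0.0983 0.0984 0.0989] [0.5723924  0.07132258 0.08566221] 148
head [-0.1016 -0.1002 -0.0994 -0.0994 -0.0992] [ 0.58550577 -0.06435326  0.08871465] 216 ztop 0.10057262731969063
drill 161 [0.54072882 0.34764268 0.14425648]
chuck 412 0.24859176141357092 ((574.9423217773438, 15.667081832885742), (43.37824249267578, 43.33344650268555), 72.72480773925781)
tip [0.0966 0.0984 0.0987 0.099  0.1012] [0.56957084 0.07164069 0.09012494] 94
head [-0.0358 -0.0341 -0.0336 -0.0336 -0.0335] [ 0.57978165 -0.03281027  0.0981891 ] 11 ztop 0.1029718716411665
drill 130 [0.53518907 0.34574306 0.14619256]
[ 0.58143218 -0.22701276  0.25565721] 31.1
```

```bash
python3 -c "
from cell import bot
print(bot.close_job())"
```

```text
the job is handed in; nothing more can be done
None
```

The job is handed in, with no verdict returned: the chuck was seated in the socket at about 17 N of measured push and wedged up about 7–8 mm by the drift, whose tip is about 84 mm past the axis. It stands on the drift, the drill is still in the stand, and the robot touches nothing, with about 31 s of the 72 s used.

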